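Weigh the long corrosion coupon

TASK

Two flat steel test coupons, one long and one short, lie on the white drying plate, too thin to be grasped properly there. Slide the long one over the plate's edge on the robot's side until its end sticks out a few centimetres, pinch that end, lift the coupon clear, and lay it gently, flat and centred, on the round pan of the balance. Leave the short coupon where it lies.

Things in the scene. Friction and masses are not known exactly. Their poses are not given: they have to be found in the camera images.
- plate: White drying plate, fixed: 200 mm along its own x, 250 mm along its own y, flat top 50 mm above the bench. Origin under its centre, at bench height. Its own -x side is the edge facing the robot (own x = -100 mm), its +x points away from the robot, turned by at most 0.12 rad. The top slab is 14 mm thick and overhangs a foot of 150 x 200 mm, so outside the edge there is free space down to the bench. It stands left or right of the middle, the balance on the other side.
- strip_mid (a point): Centre (half-way up) of the long coupon: loose dark steel strip 130 mm long (own x), 36 wide (own y), 3 thick, 105 g, a 10 mm hole near its -x end, which faces the robot. Lies flat on the plate, length within 0.1 rad of the plate's x, near end 30 to 60 mm inside the near edge. Slides easily under fingertips pressing its middle or far half with 5 to 20 N; lies flat while under half overhangs.
- short_mid (a point): Centre (half-way up) of the short coupon: same steel, width (own y) 36 mm and thickness 3 mm, but 70 mm long (own x), with a like hole. It lies on the plate beside the long one, about 120 mm away across the plate. To be left alone.
- pan (a point): Centre of the top face of the balance's weighing pan: a fixed round steel pan of 80 mm diameter, 76 mm above the bench and 34 mm above the white balance housing (250 mm along own x, 190 mm along own y, centred under the pan; own x points away from the robot). The pan does not give.
Mind the look-alikes: they are no part of the job. Leave any brown or pink look-alike of the part that bears strip_mid alone.

How it is judged:
On the way, in this order (a step that is already met when the one before it is completed fails the run):
1. the long coupon lies flat on the plate with its end at least 20 mm over the plate's near edge (x of strip_mid in the frame of plate below -0.055 m and z of strip_mid in the frame of plate between 0.047 and 0.056 m and angle between strip_mid's own z axis and vertical below 0.1 rad), for 0.2 s.
2. the long coupon is lifted clear, at least 30 mm above the plate's top (z of strip_mid in the frame of plate above 0.08 m), for 0.1 s.
At the end, for the whole second after the job is handed in: The long coupon lies at rest and flat (within 0.1 rad) on the balance pan, its centre within 20 mm of the pan's centre, in any direction; the short coupon is within 20 mm of where it was (horizontal distance between strip_mid and pan below 0.02 m and z of strip_mid in the frame of pan between -0.002 and 0.005 m and angle between strip_mid's own z axis and vertical below 0.1 rad and linear speed of strip below 0.02 m/s and distance of short_mid from where it was at the start of the episode below 0.02 m); the robot touches nothing.
It fails at once if the short coupon is moved by more than 20 mm (distance of short_mid from where it was at the start of the episode above 0.02 m).
It fails at once if the long coupon is dropped or thrown on the pan: faster than 0.6 m/s within 20 mm above it (a free fall of about 20 mm) (horizontal distance between strip_mid and pan below 0.06 m and z of strip_mid in the frame of pan below 0.02 m and linear speed of strip above 0.6 m/s).
It also fails if it takes over 56 s, if anything falls off the work surface, if the arm or the gripper's body presses on something with over 40 N, if the wrist force passes 120 N, or if a joint passes its speed limit or range.

ROBOT

A 7-joint arm with a two-finger parallel gripper is mounted at the origin on the work surface. World frame = base frame: x ahead of the robot, y to its left, z up, the work surface at z = 0. Lengths are in m, angles in rad, forces in N, time in s.
With the tool pointing down it reaches from about 0.425 to 1.025 m from the base axis. Payload 9.4 kg.
Tool frame: the origin (TCP) lies midway between the tips of the shut fingers; the grasp point (between the pads) lies grasp_offset behind it (grasp_offset is the distance from the TCP to the grasp point, in m); x points along the fingers, y is the direction in which the jaws open and shut, and the axes are right-handed (so a half turn about x gives the same grasp; the last joint's range is limited). The gripper opens to 85 mm and grips with 20 to 120 N. Pads are 22 mm wide; open, the fingers measure 114 mm over their backs; the gripper's body (76 mm by 85 mm) begins 54 mm behind the grasp point. The pads swing forward as they close: fully open they stand 13 mm farther back than shut.
Start: joints at [-1.301, 0.599, -0.003, 1.599, 0.002, 0.943, -0.08], TCP at [0.246, 0.682, 0.231] pointing down, gripper open.
Joint ranges: [-2.57, 2.57], [-0.35, 1.97], [-1.29, 1.29], [0.11, 2.56], [-1.05, 4.19], [0.11, 1.86], [-2.63, 2.63]. Speed limits (rad/s): [2.22, 2.22, 3.01, 3.01, 3.14, 3.14, 3.14].

INTERFACE

Orientations are given as a unit quaternion [w, x, y, z].
In Python, from rig import observe, get_image, calibration, job_done, grasp_offset gives the robot as it stands.
- The arm moves only by the tool drive_tool, never from a script. Its argument "rows" is a list of rows, each an object with "xyz": the shift along the tool's x, y, z in m, a list of three; "delta_rot": the turn, a rotation vector about the tool's x, y, z in rad, a list of three. A call has 1 to 10 rows; each row shifts and turns the commanded pose from where the row before left it, along the tool's axes as they then stand; what a row does not reach is not made up. A row lasts 1/8 s, in which the tool goes at most 62.5 mm and 10.7 degrees, less where a joint would pass 70% of its speed; a pose out of reach is approached as far as the arm can. A call with a gripper value outside its range is refused whole. "claw" is the gripper's target within -1 to 1 (shut at 1, half-way at 0, fully open at -1), set as the call begins (left out, the last holds). The fingers move at their own pace and stop on an object; "grip_force" is the grip in N (left out, the last holds). Time passes only in rows, so rows that do not move let the fingers close. It gives the time, the measured TCP pose, the force and the opening at its end, in the units of the state.
- observe(): the state, without advancing time (a new reading comes with each control period).
- get_image(name): name is "side" or "top" or "wrist"; returns (picture, depth): 420x560x3 uint8, red, green, blue; 420x560 float32, m along the optical axis (not along the pixel's ray), 0 where there is no reading.
- calibration(name): a dict with "camera_matrix" (3x3 intrinsics, pixels), "k1" (the pictures are not rectified: a ray, as slopes to the right and down, at radius r is drawn at 1 + k1 r^2 times it, then the intrinsics apply), "extrinsics" (4x4, takes a point from world to camera coordinates); the wrist camera has in their place "hand_eye" (4x4, takes a point from camera to tool coordinates, whose origin is the TCP and whose axes are the tool frame's). Camera axes: x right, y down, z forward; pixel columns grow to the right and rows downward; lengths in m; the calibration is good to about 2 mm. A picture is of the moment at which its call begins: read the wrist's pose just before it. calibration takes no time and is no camera call.
- job_done(): hands the job in, once; it reports no verdict.
The state is a dict: "t": time; "joint_positions": joint angles; "dq": joint speeds; "joint_torque": joint torques, N m; "ee_pos": TCP position; "tcp_rot": TCP orientation; "contact_force": force on the tool from outside, world axes, zero at the start; "moment": the same for the moment, N m; "grip_width": finger opening in m.
Only numpy, scipy, OpenCV 4.12 (cv2) and the standard library are available. Lean on these libraries where they do the work, as an engineer would, in place of code of your own. Each camera call takes 0.05 s, during which the arm holds its last target.

## Working session

There is one attempt and no reset: what is moved stays moved. The work goes in short steps, Python scripts to look and compute and a tool call to move; the robot and the scene stay as the last step left them, time stands still between calls to the robot, and variables do not carry over. Pictures are saved under pics/ and viewed, and the job is handed in when it is done.

Besides the shell and the picture viewer there is one more tool, called after ">>>" as name([rows], argument=value, ...), one row to a line, values as JSON. drive_tool: Moves the arm, as the interface text tells. Its arguments: {"type":"object","properties":{"rows":{"type":"array"},"claw":{"type":"number"},"grip_force":{"type":"number"}},"required":["rows"]}

```bash
ls; mkdir -p pics
python3 - <<'E'
from rig import *
import cv2,numpy as np
s=observe();print(s);print(grasp_offset if not callable(grasp_offset) else grasp_offset())
for n in ["side","top","wrist"]:
    im,d=get_image(n);cv2.imwrite(f"pics/{n}0.png",im[:,:,::-1]);np.save(f"pics/{n}0d.npy",d)
    print(n,calibration(n))
E
```

```text
pics
{'t': 0.0, 'joint_positions': array([-1.30069155,  0.60013265, -0.00252349,  1.60011342,  0.00180514,
        0.94293495, -0.07982367]), 'dq': array([ 8.87867867e-05, -1.29524008e-03,  4.17509990e-04, -1.69925328e-04,
       -3.43480741e-04,  1.53130966e-03,  1.74609183e-03]), 'joint_torque': array([-1.25717339e-03, -7.76445150e+01,  1.56337827e+00, -2.58008891e+01,
        1.20946288e-02,  9.03812848e-03,  1.36093539e-05]), 'ee_pos': array([0.24629136, 0.68138024, 0.2304177 ]), 'tcp_rot': array([ 0.69646329,  0.12143347,  0.69654412, -0.12255238]), 'contact_force': array([ 0.43861054, -0.29881349, -0.48756051]), 'moment': array([-0.01404794,  0.01565221, -0.0294633 ]), 'grip_width': 0.08507848760441777}
0.0187
side {'camera_matrix': array([[442.60116375,   0.        , 281.89318992],
       [  0.        , 442.60116375, 208.86433062],
       [  0.        ,   0.        ,   1.        ]]), 'k1': -0.019809704330820774, 'extrinsics': array([[-0.8981039 , -0.43976297,  0.00423355,  0.5261553 ],
       [-0.32027635,  0.64742528, -0.69156602,  0.29052795],
       [ 0.30138422, -0.6224540
[... 418 characters left out ...]
,  0.61223243],
       [ 0.1657822 ,  0.00665021, -0.98613997,  0.90728158],
       [ 0.        ,  0.        ,  0.        ,  1.        ]])}
wrist {'camera_matrix': array([[291.46254511,   0.        , 274.89235451],
       [  0.        , 291.46254511, 212.07474229],
       [  0.        ,   0.        ,   1.        ]]), 'k1': -0.02272747752342366, 'hand_eye': array([[-1.20215398e-03, -2.85606317e-01,  9.58346277e-01,
        -1.42579202e-01],
       [ 9.99997530e-01, -2.13474802e-03,  6.18203990e-04,
        -6.16347955e-04],
       [ 1.86926485e-03,  9.58344653e-01,  2.85608178e-01,
        -7.28974494e-02],
       [ 0.00000000e+00,  0.00000000e+00,  0.00000000e+00,
         1.00000000e+00]])}
```

View pics/top0.png

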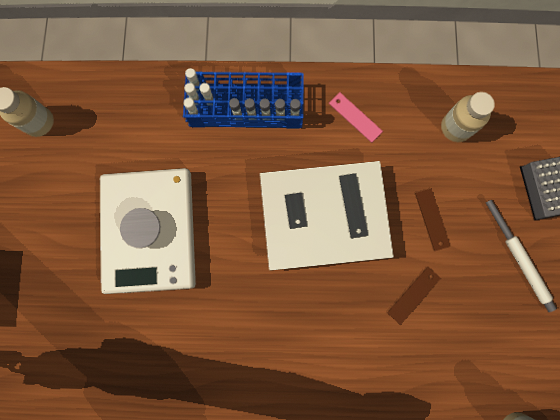

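View pics/side0.png

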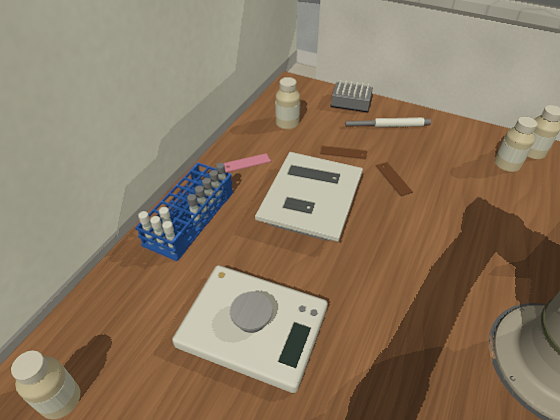

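View pics/wrist0.png

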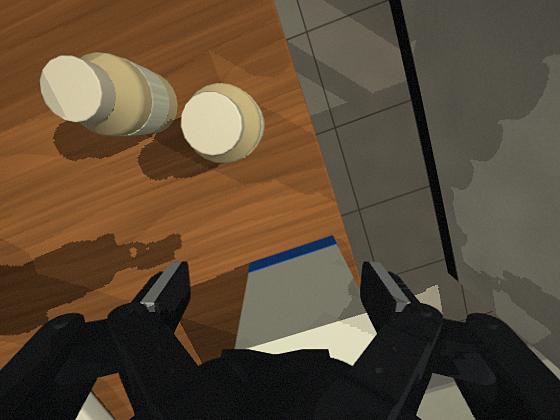

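The top view shows the plate at about (327,216), with the long coupon at (354,206) and the short one at (296,211). The pan is at (140,228). The brown and pink strips lie off the plate and are decoys. Next I measure.

```bash
cat > h.py <<'E'
import cv2,numpy as np
from rig import *
from scipy.spatial.transform import Rotation as R
def rays(px,K,k1):
    return cv2.undistortPoints(np.float64(px).reshape(-1,1,2),K,np.array([k1,0,0,0.]),None,None).reshape(-1,2)
def toz(px,name,z,state=None):
    c=calibration(name);u=rays(px,c["camera_matrix"],c["k1"])
    if name=="wrist":
        q=state["tcp_rot"];Rt=R.from_quat([q[1],q[2],q[3],q[0]]).as_matrix()
        H=c["hand_eye"];Rw=Rt@H[:3,:3];o=Rt@H[:3,3]+state["ee_pos"]
    else:
        E=c["extrinsics"];Rw=E[:3,:3].T;o=-Rw@E[:3,3]
    d=np.c_[u,np.ones(len(u))]@Rw.T
    return o+d*((z-o[2])/d[:,2])[:,None]
def tool(s): 
    q=s["tcp_rot"];return R.from_quat([q[1],q[2],q[3],q[0]]).as_matrix()
def rect(pts):
    (c,(w,h),a)=cv2.minAreaRect(np.float32(pts[:,:2]*1000))
    b=cv2.boxPoints((c,(w,h),a)); e=[b[1]-b[0],b[2]-b[1]]
    e=max(e,key=np.linalg.norm); e=e*(1 if e[0]>0 else -1)
    return np.array(c)/1000,(w,h),np.arctan2(e[1],e[0])
E
cat > m.py <<'E'
from h import *
for name in ["top","side"]:
    im=cv2.imread(f"pics/{name}0.png");hsv=cv2.cvtColor(im,cv2.COLOR_BGR2HSV)
    white=((hsv[...,2]>150)&(hsv[...,1]<70)).astype(np.uint8)
    dark=((hsv[...,2]<90)&(hsv[...,1]<110)).astype(np.uint8)
    cs,_=cv2.findContours(white,cv2.RETR_EXTERNAL,cv2.CHAIN_APPROX_NONE)
    for c in cs:
        if cv2.contourArea(c)<5000: continue
        x=c.reshape(-1,2)
        print(name,"white",cv2.boundingRect(c))
        for z in (.05,.042):
            r=rect(toz(x,name,z));print("  z",z,r)
        # inner dark
        m=np.zeros_like(white);cv2.drawContours(m,[c],-1,1,-1)
        for inner in cv2.findContours(m&dark,cv2.RETR_EXTERNAL,cv2.CHAIN_APPROX_NONE)[0]:
            if cv2.contourArea(inner)<200: continue
            print("   dark",cv2.boundingRect(inner),rect(toz(inner.reshape(-1,2),name,.053)))
E
python3 m.py
python3 - <<'E'
from h import *
for n,box in (("top",(115,200,170,255)),("side",(222,285,280,335))):
    im=cv2.imread(f"pics/{n}0.png");x0,y0,x1,y1=box
    c=im[y0:y1,x0:x1];print(n);cv2.imwrite(f"pics/{n}pan.png",cv2.resize(c,None,fx=8,fy=8))
    d=np.load(f"pics/{n}0d.npy");print(d[y0:y1:6,x0:x1:6].round(3))
E
```

```text
top white (100, 169, 92, 125)
  z 0.05 (array([0.55356567, 0.19135263]), (244.72447204589844, 183.57614135742188), np.float32(0.088712454))
  z 0.042 (array([0.55440045, 0.19378479]), (246.79432678222656, 185.1287841796875), np.float32(0.08871265))
   dark (116, 267, 41, 20) (array([0.45924597, 0.20146115]), (33.18501281738281, 81.71070098876953), np.float32(-1.477897))
top white (260, 161, 133, 109)
  z 0.05 (array([ 0.59096826, -0.17592168]), (199.4639129638672, 249.4464874267578), np.float32(-1.4517539))
  z 0.042 (array([ 0.59211932, -0.1765959 ]), (201.15098571777344, 251.5563201904297), np.float32(-1.4517537))
   dark (285, 193, 22, 36) (array([ 0.59782727, -0.11507005]), (70.12813568115234, 35.11159896850586), np.float32(0.1697634))
   dark (339, 174, 29, 64) (array([ 0.61015747, -0.23151686]), (129.0299072265625, 36.044857025146484), np.float32(0.18474825))
side white (172, 265, 155, 128)
  z 0.05 (array([0.55003448, 0.20702855]), (244.4094696044922, 193.95176696777344), np.float32(0.089083746))
  z 0.042 (array([0.5525473 , 0.20323795]), (247.0082550048828, 196.0140838623047
[... 1656 characters left out ...]

 [0.952 0.955 0.954 0.956 0.955 0.953 0.953 0.956 0.956 0.953]
 [0.95  0.952 0.951 0.951 0.95  0.95  0.95  0.953 0.952 0.95 ]]
side
[[0.9   0.902 0.902 0.905 0.902 0.907 0.904 0.903 0.906 0.904]
 [0.893 0.892 0.894 0.89  0.893 0.854 0.894 0.893 0.895 0.892]
 [0.881 0.884 0.882 0.842 0.841 0.843 0.845 0.841 0.884 0.888]
 [0.874 0.873 0.836 0.834 0.834 0.836 0.837 0.835 0.834 0.873]
 [0.866 0.864 0.823 0.827 0.825 0.825 0.828 0.823 0.825 0.865]
 [0.855 0.855 0.817 0.817 0.817 0.815 0.815 0.818 0.818 0.856]
 [0.847 0.845 0.807 0.808 0.807 0.809 0.809 0.806 0.844 0.845]
 [0.835 0.835 0.837 0.802 0.799 0.801 0.801 0.835 0.837 0.839]
 [0.826 0.831 0.827 0.828 0.828 0.829 0.83  0.83  0.831 0.831]]
```

View pics/toppan.png

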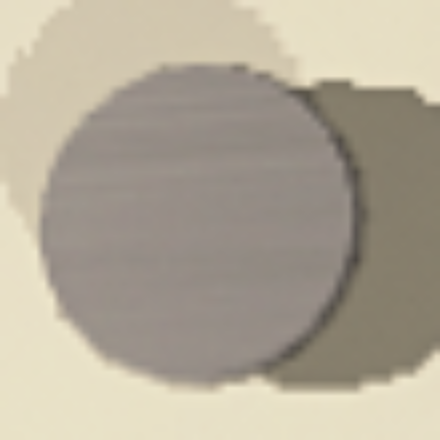

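View pics/sidepan.png

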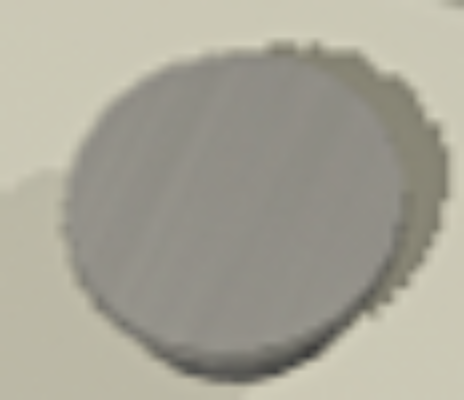

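Run:
```python
from h import *
print(toz([[139.3,227.7]],"top",.076),toz([[251.4,310]],"side",.076))
p=np.array([.5905,-.1745]);a=.119
Rp=np.array([[np.cos(a),-np.sin(a)],[np.sin(a),np.cos(a)]])
for q in ([.6095,-.230],[.597,-.1135]): print("plate frame",Rp.T@(np.array(q)-p))
s=observe();print(tool(s).round(3))
```

```text
[[0.55455467 0.19369155 0.076     ]] [[0.5529093  0.19735261 0.076     ]]
plate frame [ 0.01227671 -0.05736316]
plate frame [0.01369591 0.05979692]
[[-0.     0.34   0.941]
 [-0.001  0.941 -0.34 ]
 [-1.    -0.001  0.   ]]
```

>>> drive_tool([
  {"xyz": [0,0,0],"delta_rot": [-0.178,0,0]},
  {"xyz": [0,0,0],"delta_rot": [-0.178,0,0]},
  {"xyz": [0,0,0],"delta_rot": [-0.177,0,0]},
  {"xyz": [0,-0.056,0.012],"delta_rot": [0,0,0]},
  {"xyz": [0,-0.056,0.012],"delta_rot": [0,0,0]},
  {"xyz": [0,-0.056,0.012],"delta_rot": [0,0,0]},
  {"xyz": [0,-0.056,0.012],"delta_rot": [0,0,0]},
  {"xyz": [0,-0.056,0.012],"delta_rot": [0,0,0]},
  {"xyz": [0,-0.056,0.012],"delta_rot": [0,0,0]},
  {"xyz": [0,-0.056,0.012],"delta_rot": [0,0,0]},
], claw=1, grip_force=40)

```text
t: 1.4
ee_pos: [0.4021, 0.3103, 0.2313]
tcp_rot: [0.704, -0.066, 0.704, 0.066]
contact_force: [1.3, -0.5, 0.9]
grip_width: -0.0002
```

>>> drive_tool([
  {"xyz": [0,-0.056,0.012],"delta_rot": [0,0,0]},
  {"xyz": [0,-0.056,0.012],"delta_rot": [0,0,0]},
  {"xyz": [0,-0.056,0.012],"delta_rot": [0,0,0]},
  {"xyz": [0,-0.056,0.012],"delta_rot": [0,0,0]},
  {"xyz": [0,-0.056,0.012],"delta_rot": [0,0,0]},
  {"xyz": [0,-0.056,0.012],"delta_rot": [0,0,0]},
  {"xyz": [0,-0.056,0.012],"delta_rot": [0,0,0]},
  {"xyz": [0,-0.056,0.012],"delta_rot": [0,0,0]},
  {"xyz": [0,0,0],"delta_rot": [0,0,0]},
])

```text
t: 2.52
ee_pos: [0.5795, -0.1156, 0.2308]
tcp_rot: [0.704, -0.064, 0.704, 0.063]
contact_force: [-0.3, 0.6, -1.2]
grip_width: 0.0
```

Run:
```python
from h import *
s=observe();T=tool(s);print(s["t"],s["ee_pos"],s["joint_positions"],s["grip_width"],s["contact_force"]);print(T.round(3))
im,d=get_image("wrist");cv2.imwrite("pics/w1.png",im[:,:,::-1])
print(T.T@(np.array([.629,-.226,.1])-s["ee_pos"]))
hsv=cv2.cvtColor(im,cv2.COLOR_RGB2HSV)
```

```text
2.525 [ 0.57950108 -0.11562712  0.23084071] [ 0.14662911  0.43917106 -0.06605385  1.91239464  0.04223847  0.79095851
  1.8070365 ] 1.1247858345013544e-05 [-0.29823306  0.58174169 -1.22765693]
[[ 0.    -0.178  0.984]
 [-0.002  0.984  0.178]
 [-1.    -0.002 -0.   ]]
[ 0.13106836 -0.11716589  0.02906624]
```

View pics/w1.png

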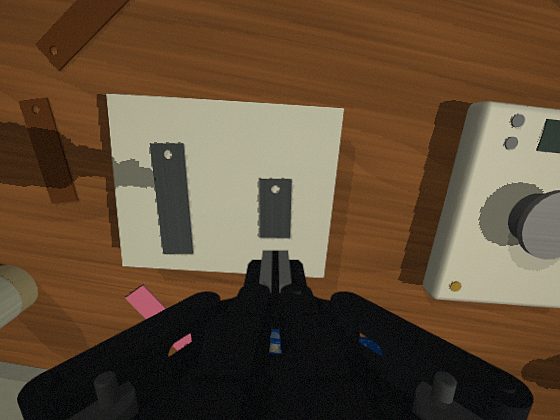

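Wrist view: long coupon at about (171,200), its hole at the robot end (167,155). Short coupon at about (275,208). Plate near edge is at row ~95. I refine from this view.

```bash
cat > w.py <<'E'
from h import *
import sys
s=observe();T=tool(s);im,d=get_image("wrist");cv2.imwrite(f"pics/{sys.argv[1]}.png",im[:,:,::-1])
hsv=cv2.cvtColor(im,cv2.COLOR_RGB2HSV)
white=((hsv[...,2]>150)&(hsv[...,1]<70)).astype(np.uint8);white[250:,100:]=0 if 0 else white[250:,100:]
dark=((hsv[...,2]<100)&(hsv[...,1]<110)).astype(np.uint8)
for n,m,z in (("w",white,.05),("d",dark,.053)):
    for c in cv2.findContours(m,cv2.RETR_EXTERNAL,cv2.CHAIN_APPROX_NONE)[0]:
        if 700<cv2.contourArea(c)<60000: print(n,cv2.boundingRect(c),rect(toz(c.reshape(-1,2),"wrist",z,s)))
E
python3 w.py w2
```

```text
w (434, 103, 126, 205) (array([0.55357404, 0.18635526]), (237.51507568359375, 174.03765869140625), np.float32(0.08998883))
w (103, 94, 238, 184) (array([ 0.5908172 , -0.17350079]), (199.46913146972656, 248.90773010253906), np.float32(-1.4561323))
d (0, 251, 533, 169) (array([ 0.78645642, -0.08139432]), (278.0002136230469, 772.9194946289062), np.float32(-1.3910307))
d (504, 185, 56, 69) (array([0.55538342, 0.18071951]), (47.8907356262207, 80.55522155761719), np.float32(-0.09534023))
d (255, 178, 34, 60) (array([ 0.59745557, -0.11365502]), (70.25985717773438, 37.19430160522461), np.float32(0.16080168))
d (146, 142, 44, 112) (array([ 0.6091109 , -0.23016472]), (130.05152893066406, 38.128692626953125), np.float32(0.17398743))
d (419, 102, 65, 197) (array([0.56149933, 0.08498296]), (234.8360595703125, 19.161306381225586), np.float32(0.09205225))
```

>>> drive_tool([
  {"xyz": [0,-0.039,0.01],"delta_rot": [0,0,0]},
  {"xyz": [0.02,-0.039,0.01],"delta_rot": [0,0,0]},
  {"xyz": [0.04,-0.039,0.009],"delta_rot": [0,0,0]},
  {"xyz": [0.04,0,0],"delta_rot": [0,0,0]},
  {"xyz": [0.04,0,0],"delta_rot": [0,0,0]},
  {"xyz": [0.022,0,0],"delta_rot": [0,0,0]},
  {"xyz": [0.006,0,0],"delta_rot": [0,0,0]},
  {"xyz": [0,0,0],"delta_rot": [0,0,0]},
  {"xyz": [0,0,0],"delta_rot": [0,0,0]},
])

```text
t: 3.75
ee_pos: [0.6297, -0.2197, 0.0646]
tcp_rot: [0.705, -0.066, 0.703, 0.066]
contact_force: [-0.8, 0.2, -0.3]
grip_width: -0.0004
```

>>> drive_tool([
  {"xyz": [0,-0.006,0],"delta_rot": [0,0,0]},
  {"xyz": [0.004,0,0],"delta_rot": [0,0,0]},
  {"xyz": [0.004,0,0],"delta_rot": [0,0,0]},
  {"xyz": [0.002,0,0],"delta_rot": [0,0,0]},
  {"xyz": [0,0,0],"delta_rot": [0,0,0]},
])

```text
t: 4.38
ee_pos: [0.6301, -0.2257, 0.0532]
tcp_rot: [0.704, -0.066, 0.704, 0.066]
contact_force: [0.0, -0.3, 1.9]
grip_width: -0.0
```

>>> drive_tool([
  {"xyz": [0.001,0,0],"delta_rot": [0,0,0]},
  {"xyz": [0,0,0],"delta_rot": [0,0,0]},
])

```text
t: 4.62
ee_pos: [0.6303, -0.2258, 0.0532]
tcp_rot: [0.704, -0.066, 0.704, 0.066]
contact_force: [-3.0, 0.5, 9.0]
grip_width: 0.0001
```

>>> drive_tool([
  {"xyz": [0.0005,0,0],"delta_rot": [0,0,0]},
  {"xyz": [0,0,-0.003],"delta_rot": [0,0,0]},
  {"xyz": [0,0,-0.005],"delta_rot": [0,0,0]},
  {"xyz": [0,0,-0.006],"delta_rot": [0,0,0]},
  {"xyz": [0,0,-0.006],"delta_rot": [0,0,0]},
])

```text
t: 5.25
ee_pos: [0.6126, -0.2296, 0.0532]
tcp_rot: [0.706, -0.066, 0.702, 0.065]
contact_force: [2.2, 0.9, 9.5]
grip_width: -0.0001
```

```bash
cat > t.py <<'E'
from h import *
import sys
s=observe();print(s["t"],s["ee_pos"],s["contact_force"])
for name in ("top","side"):
    im,d=get_image(name);cv2.imwrite(f"pics/{name}{sys.argv[1]}.png",im[:,:,::-1])
E
python3 t.py 1
```

```text
5.25 [ 0.61263339 -0.22962913  0.0532114 ] [2.22538364 0.87617718 9.48331347]
```

View pics/side1.png

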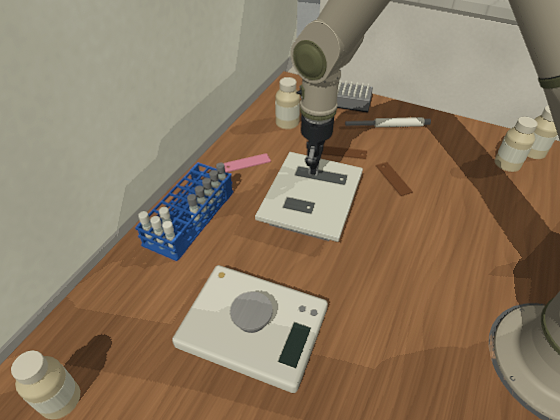

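In the side view the strip now spans columns ~295–347, where it was 288–340, so it follows the fingers. I keep sliding.

>>> drive_tool([
  {"xyz": [0,0,-0.007],"delta_rot": [0,0,0]},
  {"xyz": [0,0,-0.008],"delta_rot": [0,0,0]},
  {"xyz": [0,0,-0.008],"delta_rot": [0,0,0]},
  {"xyz": [0,0,-0.008],"delta_rot": [0,0,0]},
  {"xyz": [0,0,-0.008],"delta_rot": [0,0,0]},
  {"xyz": [0,0,-0.008],"delta_rot": [0,0,0]},
  {"xyz": [0,0,-0.008],"delta_rot": [0,0,0]},
  {"xyz": [0,0,-0.006],"delta_rot": [0,0,0]},
  {"xyz": [0,0,-0.003],"delta_rot": [0,0,0]},
  {"xyz": [0,0,0],"delta_rot": [0,0,0]},
])

```text
t: 6.6
ee_pos: [0.5493, -0.2418, 0.0531]
tcp_rot: [0.705, -0.066, 0.703, 0.065]
contact_force: [0.6, 1.1, 11.5]
grip_width: -0.0
```

```bash
python3 t.py 2; python3 w.py w3
```

```text
6.6 [ 0.54932119 -0.24178248  0.05311759] [ 0.61070576  1.07465832 11.52967688]
w (165, 276, 76, 32) (array([ 0.57212799, -0.28101248]), (18.551189422607422, 45.018760681152344), np.float32(-1.2170603))
w (308, 175, 252, 245) (array([ 0.5379212 , -0.12635836]), (226.88772583007812, 119.3102798461914), np.float32(1.1741979))
w (160, 165, 80, 66) (array([ 0.52044287, -0.28671558]), (33.24045181274414, 40.70321273803711), np.float32(-1.455646))
```

View pics/w3.png

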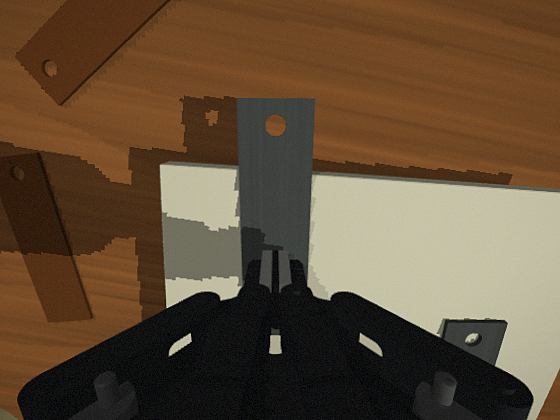

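View pics/side2.png

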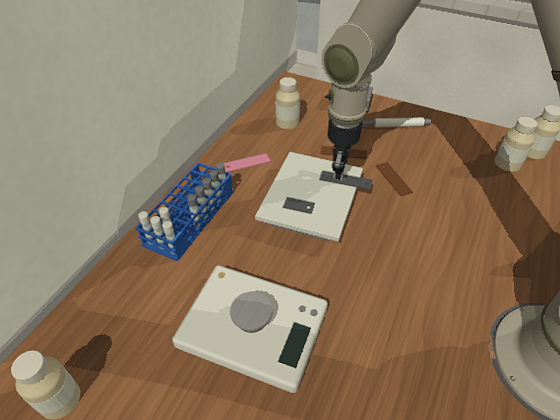

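The strip now overhangs the near edge. Its end is at row 98 and the plate edge at row ~170, columns 238–314, and it is still flat and aligned with the tool.

Run:
```python
from h import *
s=observe();T=tool(s)
e=toz([[237,98],[315,99],[275,125]],"wrist",.053,s);p=toz([[161,162],[560,190],[238,167],[315,173]],"wrist",.05,s)
print(e,p)
for q in e: print("tool",T.T@(q-s["ee_pos"]))
a=.116;n=np.array([np.cos(a),np.sin(a)])
print([n@(q[:2]-p[2][:2]) for q in e],[n@(q[:2]-p[2][:2]) for q in p])
```

```text
[[ 0.46883372 -0.27482992  0.053     ]
 [ 0.46270011 -0.23960907  0.053     ]
 [ 0.47735906 -0.25552702  0.053     ]] [[ 0.50503166 -0.30808236  0.05      ]
 [ 0.4811216  -0.10386159  0.05      ]
 [ 0.50051365 -0.26996845  0.05      ]
 [ 0.49639779 -0.23157579  0.05      ]]
tool [-0.00016122 -0.01757139 -0.08521248]
tool [-0.0002229   0.01817601 -0.08471342]
tool [-0.00015131 -0.00018249 -0.07325801]
[np.float64(-0.032029698757893056), np.float64(-0.03404562155644065), np.float64(-0.02132753181600911)] [np.float64(7.633475679537718e-05), np.float64(-3.651247986867154e-05), np.float64(0.0), np.float64(0.0003553667108919826)]
```

>>> drive_tool([
  {"xyz": [0,0,-0.004],"delta_rot": [0,0,0]},
  {"xyz": [0,0,-0.003],"delta_rot": [0,0,0]},
  {"xyz": [0,0,0],"delta_rot": [0,0,0]},
  {"xyz": [0,0,0],"delta_rot": [0,0,0]},
  {"xyz": [-0.003,0,0],"delta_rot": [0,0,0]},
  {"xyz": [-0.02,0,0],"delta_rot": [0,0,0]},
  {"xyz": [-0.027,0,0],"delta_rot": [0,0,0]},
  {"xyz": [0,0,-0.03],"delta_rot": [0,0,0]},
  {"xyz": [0,0,-0.036],"delta_rot": [0,0,0]},
  {"xyz": [0,0,-0.005],"delta_rot": [0,0,0]},
])

```text
t: 8.0
ee_pos: [0.468, -0.2563, 0.1018]
tcp_rot: [0.703, -0.065, 0.705, 0.065]
contact_force: [-0.2, -0.6, 0.4]
grip_width: 0.0004
```

>>> drive_tool([
  {"xyz": [0,0,0],"delta_rot": [0,0,0]},
  {"xyz": [0,0,0],"delta_rot": [0,0,0]},
  {"xyz": [0,0,0],"delta_rot": [0,0,0]},
  {"xyz": [0,0,0],"delta_rot": [0,0,0]},
], claw=-1)

```text
t: 8.5
ee_pos: [0.4714, -0.2556, 0.1017]
tcp_rot: [0.704, -0.066, 0.704, 0.066]
contact_force: [0.1, -0.3, -0.1]
grip_width: 0.0722
```

```bash
python3 t.py 3; python3 w.py w4
```

```text
8.5 [ 0.47135055 -0.25559412  0.10167257] [ 0.05804072 -0.28538205 -0.08963939]
w (427, 374, 47, 46) (array([ 0.59427844, -0.07109743]), (52.545955657958984, 42.8012580871582), np.float32(0.17365476))
w (399, 276, 124, 50) (array([ 0.50144263, -0.10774503]), (38.109222412109375, 97.64720153808594), np.float32(-1.4638395))
w (297, 271, 79, 94) (array([ 0.53464777, -0.19457065]), (86.18144226074219, 62.8447380065918), np.float32(0.18084872))
w (196, 264, 55, 101) (array([ 0.54928223, -0.28225131]), (92.52410125732422, 43.20077896118164), np.float32(0.11804842))
d (0, 216, 560, 204) (array([ 0.55233594, -0.23532892]), (193.54660034179688, 507.2372741699219), np.float32(-1.3880415))
```

View pics/w4.png

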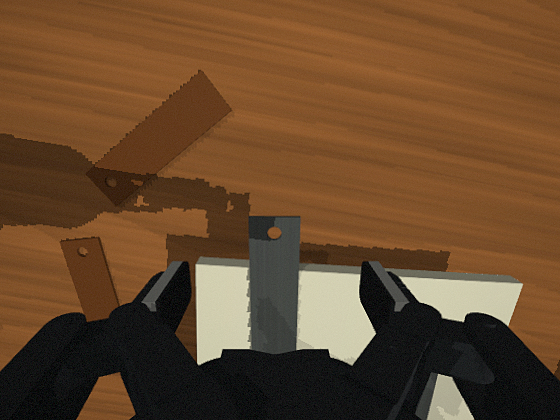

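View pics/top3.png

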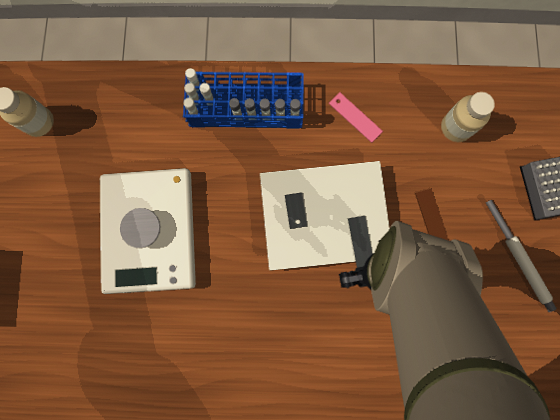

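The wrist view shows the free end at columns 249–300, row 216, hole at (274,233), and the strip flat and central between the open jaws. In the top view the short coupon hasn't moved, still at (296,211).

Run:
```python
from h import *
s=observe();T=tool(s);print(s["ee_pos"],s["grip_width"])
e=toz([[249,216],[300,216],[274,233]],"wrist",.053,s)
for q in e: print(q,"tool",T.T@(q-s["ee_pos"]))
p=toz([[197,258],[522,284]],"wrist",.05,s);print(p)
a=.116;n=np.array([np.cos(a),np.sin(a)]);print(n@(p[0]-e[0])[:2],n@(s["ee_pos"]-p[0])[:2])
```

```text
[ 0.47104835 -0.25572498  0.10174302] 0.08538964756390008
[ 0.46138839 -0.27598874  0.053     ] tool [ 0.04874276 -0.01812245 -0.01324902]
[ 0.45495735 -0.24149782  0.053     ] tool [ 0.0487429   0.01696282 -0.01317597]
[ 0.47049814 -0.25680445  0.053     ] tool [ 0.048743   -0.00095899 -0.00074142]
[[ 0.50115454 -0.30842201  0.05      ]
 [ 0.47808356 -0.06197544  0.05      ]]
0.035745082585956066 -0.023804713834723358
```

>>> drive_tool([
  {"xyz": [0.03,0,0.001],"delta_rot": [0,0,0]},
  {"xyz": [0.03,0,0],"delta_rot": [0,0,0]},
  {"xyz": [0.012,0,0],"delta_rot": [0,0,0]},
  {"xyz": [0,0,0],"delta_rot": [0,0,0]},
  {"xyz": [0,0,0],"delta_rot": [0,0,0]},
])

```text
t: 9.28
ee_pos: [0.4723, -0.2559, 0.0306]
tcp_rot: [0.704, -0.066, 0.704, 0.066]
contact_force: [-0.1, 0.6, -0.2]
grip_width: 0.0856
```

>>> drive_tool([
  {"xyz": [0,0,0],"delta_rot": [0,0,0]},
  {"xyz": [0,0,0],"delta_rot": [0,0,0]},
  {"xyz": [0,0,0],"delta_rot": [0,0,0]},
  {"xyz": [0,0,0],"delta_rot": [0,0,0]},
  {"xyz": [0,0,0],"delta_rot": [0,0,0]},
  {"xyz": [0,0,0],"delta_rot": [0,0,0]},
], claw=0.6, grip_force=70)

```text
t: 10.02
ee_pos: [0.472, -0.2557, 0.0299]
tcp_rot: [0.704, -0.066, 0.704, 0.066]
contact_force: [-0.4, -0.5, 4.3]
grip_width: 0.0334
```

```bash
python3 t.py 4; python3 w.py w5|head -3
```

```text
10.025 [ 0.47204475 -0.25570983  0.02992494] [-0.39981083 -0.45404714  4.25065415]
w (367, 352, 62, 68) (array([ 0.52454163, -0.18094191]), (62.050350189208984, 9.1431245803833), np.float32(0.86717635))
w (475, 344, 85, 59) (array([ 0.49138788, -0.11073003]), (71.43392181396484, 24.824634552001953), np.float32(1.1409174))
d (0, 250, 560, 170) (array([ 0.50373099, -0.24722076]), (105.04715728759766, 317.5971374511719), np.float32(-1.3878236))
```

View pics/w5.png

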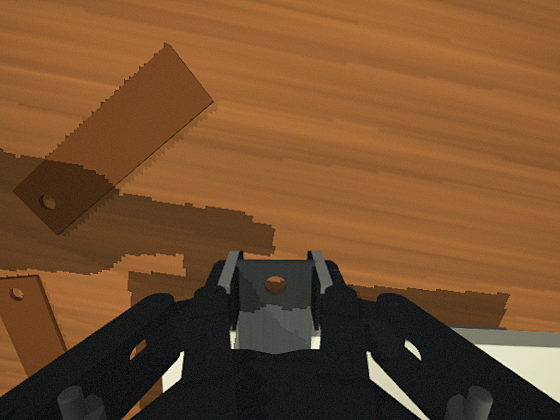

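The pads hold the end across its width: pads at columns ~232 and 318, hole at (275,283). The opening reads 33 mm where I expected 36, so I check again with full closure.

>>> drive_tool([
  {"xyz": [0,0,0],"delta_rot": [0,0,0]},
  {"xyz": [0,0,0],"delta_rot": [0,0,0]},
  {"xyz": [0,0,0],"delta_rot": [0,0,0]},
], claw=1)

```text
t: 10.55
ee_pos: [0.4721, -0.2557, 0.0298]
tcp_rot: [0.704, -0.066, 0.704, 0.066]
contact_force: [-0.4, -0.9, 5.8]
grip_width: 0.0337
```

```bash
python3 t.py 5
python3 - <<'E'
import cv2
im=cv2.imread('pics/side5.png')[130:250,240:400];cv2.imwrite('pics/s5c.png',cv2.resize(im,None,fx=5,fy=5,interpolation=cv2.INTER_CUBIC))
E
```

```text
10.55 [ 0.47205262 -0.25572123  0.02981921] [-0.39004331 -0.88325553  5.7886561 ]
```

View pics/s5c.png

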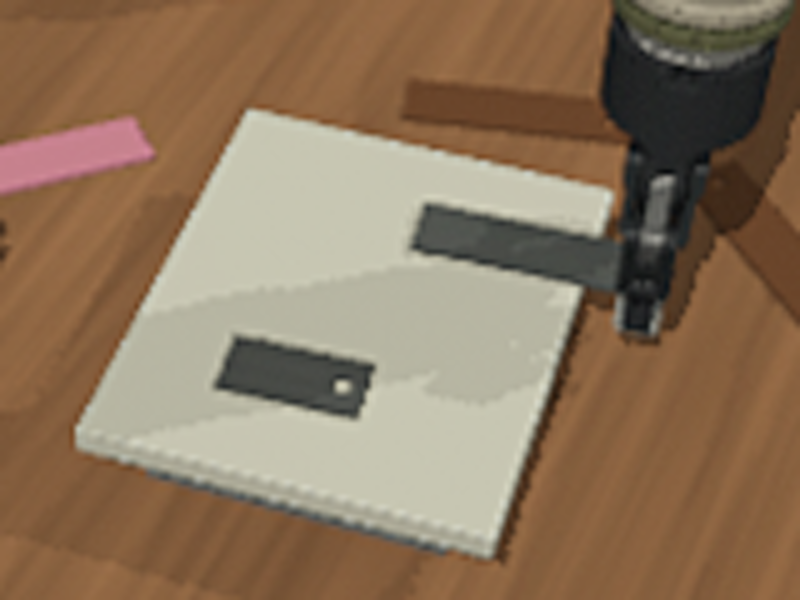

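The side crop shows the fingers at the overhanging end and the strip flat on the plate. I lift slowly.

>>> drive_tool([
  {"xyz": [-0.002,0,0],"delta_rot": [0,0,0]},
  {"xyz": [-0.004,0,0],"delta_rot": [0,0,0]},
  {"xyz": [-0.006,0,0],"delta_rot": [0,0,0]},
  {"xyz": [-0.008,0,0],"delta_rot": [0,0,0]},
  {"xyz": [-0.01,0,0],"delta_rot": [0,0,0]},
  {"xyz": [-0.01,0,0],"delta_rot": [0,0,0]},
  {"xyz": [0,0,0],"delta_rot": [0,0,0]},
], grip_force=90)

```text
t: 11.52
ee_pos: [0.4724, -0.2559, 0.0708]
tcp_rot: [0.705, -0.066, 0.703, 0.065]
contact_force: [0.8, -0.2, -1.0]
grip_width: 0.0331
```

```bash
python3 t.py 6; python3 w.py w6|head -1;python3 - <<'E'
import cv2
im=cv2.imread('pics/side6.png')[110:230,240:400];cv2.imwrite('pics/s6c.png',cv2.resize(im,None,fx=5,fy=5,interpolation=cv2.INTER_CUBIC))
E
```

```text
11.525 [ 0.47236042 -0.25587858  0.07083234] [ 0.78977723 -0.20832497 -1.01797044]
w (408, 299, 152, 84) (array([ 0.49112622, -0.09873079]), (122.67626953125, 54.008277893066406), np.float32(1.138962))
```

View pics/s6c.png

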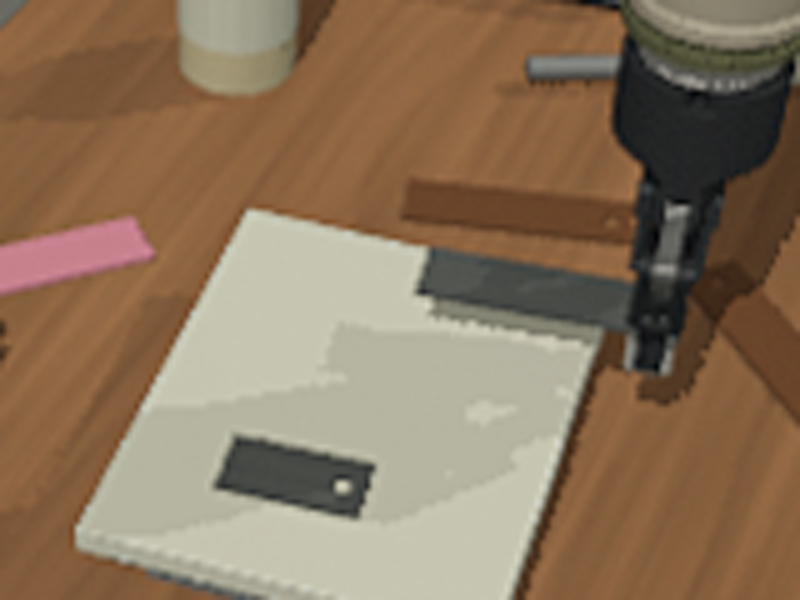

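View pics/w6.png

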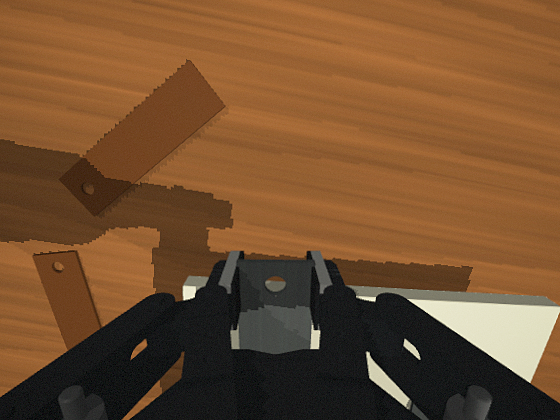

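The strip is level in the pads and off the plate, the short one is undisturbed. I lift further and carry it to the pan.

>>> drive_tool([
  {"xyz": [-0.02,0,0],"delta_rot": [0,0,0]},
  {"xyz": [-0.03,0,0],"delta_rot": [0,0,0]},
  {"xyz": [-0.03,0,0],"delta_rot": [0,0,0]},
  {"xyz": [-0.015,0.01,0.002],"delta_rot": [0,0,0]},
  {"xyz": [0,0.02,0.005],"delta_rot": [0,0,0]},
  {"xyz": [0,0.03,0.008],"delta_rot": [0,0,0]},
  {"xyz": [0,0.035,0.009],"delta_rot": [0,0,0]},
  {"xyz": [0,0.035,0.009],"delta_rot": [0,0,0]},
  {"xyz": [0,0.035,0.009],"delta_rot": [0,0,0]},
  {"xyz": [0,0.035,0.009],"delta_rot": [0,0,0]},
])

```text
t: 12.92
ee_pos: [0.4844, -0.0477, 0.1642]
tcp_rot: [0.704, -0.066, 0.704, 0.066]
contact_force: [1.1, -0.1, -1.1]
grip_width: 0.0331
```

>>> drive_tool([
  {"xyz": [0,0.035,0.009],"delta_rot": [0,0,0]},
  {"xyz": [0,0.035,0.009],"delta_rot": [0,0,0]},
  {"xyz": [0,0.035,0.009],"delta_rot": [0,0,0]},
  {"xyz": [0,0.035,0.009],"delta_rot": [0,0,0]},
  {"xyz": [0,0.035,0.009],"delta_rot": [0,0,0]},
  {"xyz": [0,0.03,0.008],"delta_rot": [0,0,0]},
  {"xyz": [0,0.02,0.005],"delta_rot": [0,0,0]},
  {"xyz": [0,0.005,0.002],"delta_rot": [0,0,0]},
  {"xyz": [0,0,0],"delta_rot": [0,0,0]},
  {"xyz": [0,0,0],"delta_rot": [0,0,0]},
])

```text
t: 14.18
ee_pos: [0.5013, 0.1861, 0.1647]
tcp_rot: [0.704, -0.065, 0.704, 0.065]
contact_force: [-0.3, -0.2, -1.4]
grip_width: 0.0328
```

```bash
python3 t.py 7; python3 w.py w7|head -1;python3 - <<'E'
from h import *
s=observe();T=tool(s);print(s["ee_pos"],s["grip_width"],T.T@(np.array([.504,.186,0])-s["ee_pos"]))
E
```

```text
14.175 [0.50131312 0.18606095 0.16472413] [-0.25297304 -0.23634258 -1.43555836]
w (0, 218, 39, 108) (array([ 0.6191698 , -0.05373663]), (40.52411651611328, 123.82904052734375), np.float32(-0.09448652))
[0.50142851 0.18653847 0.16486561] 0.0328320070371948 [ 0.16486583 -0.00096031  0.00243091]
```

View pics/side7.png

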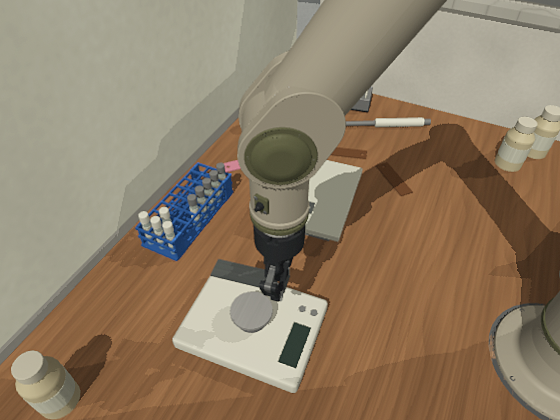

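View pics/top7.png

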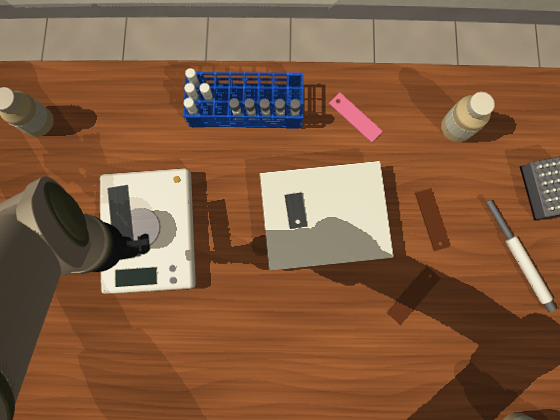

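In the top view the held strip's far end is at about (120,186), above the pan. I measure its tilt and position from depth.

```bash
cat > f.py <<'E'
from h import *
import sys
box=eval(sys.argv[1])
s=observe();im,d=get_image("top")
c=calibration("top");E=c["extrinsics"]
hsv=cv2.cvtColor(im,cv2.COLOR_RGB2HSV)
x0,y0,x1,y1=box;m=np.zeros(d.shape,bool);m[y0:y1,x0:x1]=True
m&=(hsv[...,2]<100)&(hsv[...,1]<110)&(d>0)
v,u=np.nonzero(m);r=rays(np.c_[u,v],c["camera_matrix"],c["k1"])
P=(np.c_[r,np.ones(len(r))]*d[v,u][:,None]-E[:3,3])@E[:3,:3]
print(len(P),np.percentile(P[:,2],[5,50,95]))
T=tool(s);L=(P-s["ee_pos"])@T
zm=np.median(P[:,2]);ok=abs(P[:,2]-zm)<.02;L=L[ok]
A=np.c_[L[:,2],L[:,1],np.ones(len(L))];co=np.linalg.lstsq(A,-L[:,0],rcond=None)[0]
print("slope along, across, h",co,"z range",np.percentile(L[:,2],[1,99]),"y range",np.percentile(L[:,1],[1,99]))
P=P[ok];print("far end rect",P[:,:2].min(0),P[:,:2].max(0))
E
python3 f.py "(100,180,135,240)"
python3 - <<'E'
import cv2
im=cv2.imread('pics/top7.png')[170:270,80:200];cv2.imwrite('pics/t7c.png',cv2.resize(im,None,fx=6,fy=6,interpolation=cv2.INTER_CUBIC))
E
```

```text
1281 [0.18400314 0.18665427 0.37337768]
slope along, across, h [-0.01170901  0.00088578  0.02200442] z range [0.02344551 0.11520744] y range [-0.02096936  0.01376649]
far end rect [0.5225855  0.17019265] [0.61810235 0.22054537]
```

View pics/t7c.png

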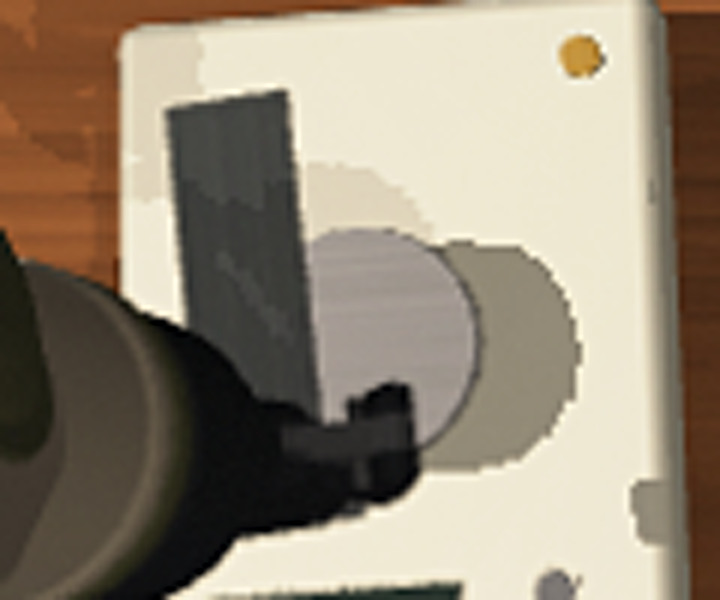

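The strip is level, with a slope of -0.012, and its centre is about 3 mm off the pan's. I correct that and lower.

>>> drive_tool([
  {"xyz": [0.01,0.001,0.003],"delta_rot": [0,0,0]},
  {"xyz": [0.025,0,0],"delta_rot": [0,0,0]},
  {"xyz": [0.025,0,0],"delta_rot": [0,0,0]},
  {"xyz": [0.02,0,0],"delta_rot": [0,0,0]},
  {"xyz": [0.012,0,0],"delta_rot": [0,0,0]},
  {"xyz": [0.006,0,0],"delta_rot": [0,0,0]},
  {"xyz": [0.003,0,0],"delta_rot": [0,0,0]},
  {"xyz": [0.001,0,0],"delta_rot": [0,0,0]},
  {"xyz": [0,0,0],"delta_rot": [0,0,0]},
  {"xyz": [0,0,0],"delta_rot": [0,0,0]},
])

```text
t: 15.62
ee_pos: [0.5043, 0.1891, 0.0632]
tcp_rot: [0.704, -0.066, 0.704, 0.066]
contact_force: [0.2, -0.1, -1.9]
grip_width: 0.0328
```

>>> drive_tool([
  {"xyz": [0.0015,0,0],"delta_rot": [0,0,0]},
  {"xyz": [0.001,0,0],"delta_rot": [0,0,0]},
  {"xyz": [0,0,0],"delta_rot": [0,0,0]},
])

```text
t: 16.0
ee_pos: [0.5041, 0.189, 0.0602]
tcp_rot: [0.704, -0.066, 0.704, 0.066]
contact_force: [-0.0, 0.1, -0.9]
grip_width: 0.033
```

>>> drive_tool([
  {"xyz": [0.0015,0,0],"delta_rot": [0,0,0]},
  {"xyz": [0.001,0,0],"delta_rot": [0,0,0]},
  {"xyz": [0,0,0],"delta_rot": [0,0,0]},
])

```text
t: 16.38
ee_pos: [0.5041, 0.189, 0.0577]
tcp_rot: [0.704, -0.066, 0.704, 0.066]
contact_force: [0.4, -0.0, -1.2]
grip_width: 0.0326
```

>>> drive_tool([
  {"xyz": [0.001,0,0],"delta_rot": [0,0,0]},
  {"xyz": [0,0,0],"delta_rot": [0,0,0]},
])

```text
t: 16.62
ee_pos: [0.5042, 0.189, 0.0568]
tcp_rot: [0.704, -0.066, 0.704, 0.066]
contact_force: [0.0, -0.5, -0.9]
grip_width: 0.0329
```

```bash
python3 t.py 8; python3 f.py "(100,180,140,240)";python3 - <<'E'
import cv2
a=cv2.imread('pics/top8.png')[170:270,80:200];b=cv2.imread('pics/side8.png')[240:340,190:310]
cv2.imwrite('pics/c8.png',cv2.resize(cv2.hconcat([a,b]),None,fx=3.3,fy=3.3,interpolation=cv2.INTER_CUBIC))
E
```

```text
16.625 [0.50415586 0.18904424 0.05680323] [ 0.02808356 -0.48943887 -0.89707365]
1096 [0.07669584 0.2649486  0.40827679]
slope along, across, h [-1.81346567  2.92765685  0.34604885] z range [0.00378899 0.03287173] y range [-0.04281934 -0.02298864]
far end rect [0.51483795 0.14789566] [0.54235092 0.17506744]
```

View pics/c8.png

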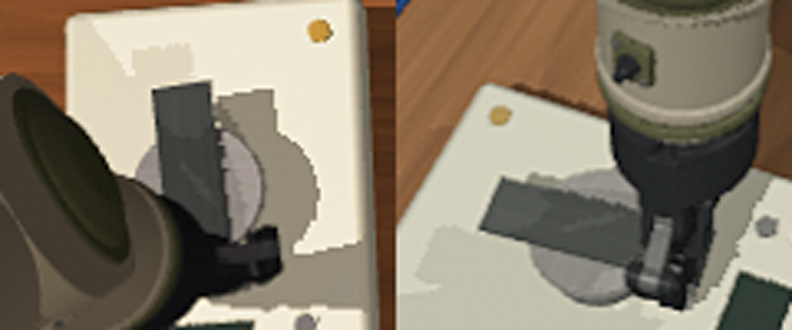

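The crop shows the strip over the pan with its far end level. In the top view its far-end middle is at about (134.8,196.4). I check the centring.

Run:
```python
from h import *
f=toz([[134.8,196.4]],"top",.0795)[0];print(f, f[:2]-.065*np.array([.983,.185]))
# side: far end corners crop (505-396,178),(478-396,230)
p=toz([[ (507-396)/3.3+190,179/3.3+240],[(479-396)/3.3+190,229/3.3+240]],"side",.0795);print(p,p.mean(0)[:2]-.065*np.array([.983,.185]))
```

```text
[0.61661023 0.20582357 0.0795    ] [0.55271523 0.19379857]
[[0.61577631 0.19256443 0.0795    ]
 [0.61275492 0.22783334 0.0795    ]] [0.55037061 0.19817388]
```

>>> drive_tool([
  {"xyz": [0.001,0,0],"delta_rot": [0,0,0]},
  {"xyz": [0,0,0],"delta_rot": [0,0,0]},
])

```text
t: 17.02
ee_pos: [0.5042, 0.1891, 0.0563]
tcp_rot: [0.704, -0.066, 0.704, 0.066]
contact_force: [-1.6, -0.3, 9.3]
grip_width: 0.0335
```

Contact is made at 9 N, and both cameras put the strip centre within ~3 mm of the pan's. I ease off and release.

>>> drive_tool([
  {"xyz": [-0.0006,0,0],"delta_rot": [0,0,0]},
  {"xyz": [0,0,0],"delta_rot": [0,0,0]},
  {"xyz": [0,0,0],"delta_rot": [0,0,0]},
], grip_force=20)

```text
t: 17.4
ee_pos: [0.5042, 0.189, 0.0566]
tcp_rot: [0.704, -0.066, 0.704, 0.066]
contact_force: [-1.4, 0.0, 5.0]
grip_width: 0.0333
```

>>> drive_tool([
  {"xyz": [0,0,0],"delta_rot": [0,0,0]},
  {"xyz": [0,0,0],"delta_rot": [0,0,0]},
  {"xyz": [0,0,0],"delta_rot": [0,0,0]},
  {"xyz": [0,0,0],"delta_rot": [0,0,0]},
  {"xyz": [0,0,0],"delta_rot": [0,0,0]},
  {"xyz": [0,0,0],"delta_rot": [0,0,0]},
], claw=-1)

```text
t: 18.15
ee_pos: [0.5041, 0.189, 0.0564]
tcp_rot: [0.704, -0.066, 0.704, 0.066]
contact_force: [-0.4, 0.1, -0.4]
grip_width: 0.0851
```

```bash
python3 t.py 9; python3 w.py w9|head -1
```

```text
18.15 [0.50413771 0.18903368 0.05639645] [-0.35950776  0.07267465 -0.373265  ]
w (122, 113, 339, 252) (array([0.50158038, 0.19163895]), (139.44989013671875, 171.28736877441406), np.float32(-1.4848698))
```

View pics/w9.png

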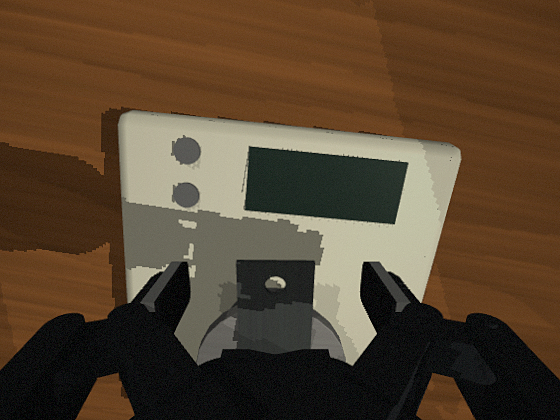

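The jaws are open and clear, with the strip end at columns 237–314. I go straight up, then aside.

>>> drive_tool([
  {"xyz": [-0.01,0,0],"delta_rot": [0,0,0]},
  {"xyz": [-0.03,0,0],"delta_rot": [0,0,0]},
  {"xyz": [-0.05,0,0],"delta_rot": [0,0,0]},
  {"xyz": [-0.05,0,0],"delta_rot": [0,0,0]},
  {"xyz": [-0.03,-0.04,0],"delta_rot": [0,0,0]},
  {"xyz": [0,-0.05,0],"delta_rot": [0,0,0]},
  {"xyz": [0,-0.05,0],"delta_rot": [0,0,0]},
  {"xyz": [0,-0.05,0],"delta_rot": [0,0,0]},
  {"xyz": [0,0,0],"delta_rot": [0,0,0]},
  {"xyz": [0,0,0],"delta_rot": [0,0,0]},
])

```text
t: 19.55
ee_pos: [0.5391, 0.0027, 0.2268]
tcp_rot: [0.704, -0.066, 0.704, 0.066]
contact_force: [0.2, 0.5, -0.7]
grip_width: 0.0853
```

```bash
python3 t.py 10; python3 f.py "(115,180,170,265)";python3 - <<'E'
from h import *
for n,(x0,y0,x1,y1) in (("top",(105,180,165,262)),("side",(210,270,290,345))):
    im=cv2.imread(f"pics/{n}10.png");hsv=cv2.cvtColor(im,cv2.COLOR_BGR2HSV)
    m=np.zeros(hsv.shape[:2],np.uint8);m[y0:y1,x0:x1]=(hsv[...,2]<100)[y0:y1,x0:x1]
    c=max(cv2.findContours(m,cv2.RETR_EXTERNAL,cv2.CHAIN_APPROX_NONE)[0],key=cv2.contourArea)
    print(n,cv2.boundingRect(c),rect(toz(c.reshape(-1,2),n,.079)))
E
```

```text
19.55 [0.53912989 0.0027044  0.2268476 ] [ 0.16320767  0.47500137 -0.72690392]
92 [0.61321579 0.62020488 0.62713906]
slope along, across, h [-0.52062865  1.86959405  0.34125541] z range [-0.01754679  0.00157611] y range [0.02418519 0.02744504]
far end rect [0.51605526 0.02618108] [0.53646101 0.02998345]
top (133, 180, 8, 21) (array([0.62975275, 0.20344391]), (12.151606559753418, 41.08104705810547), np.float32(-0.029245477))
side (216, 294, 71, 39) (array([0.55156995, 0.21095993]), (128.61160278320312, 63.52143859863281), np.float32(0.16098122))
```

View pics/top10.png

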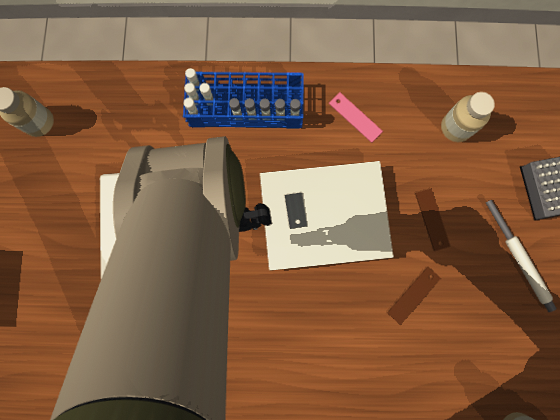

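View pics/side10.png

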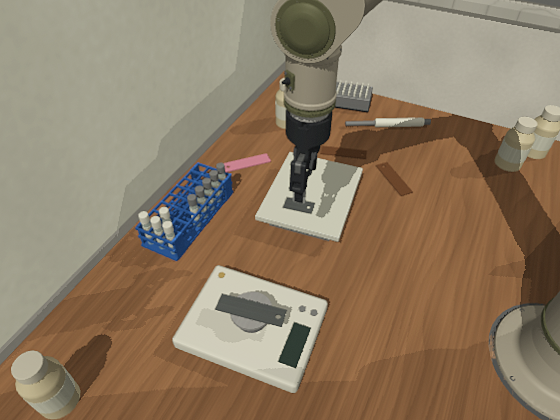

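The side view shows the strip flat on the pan, about (216–287, 294–325), and the short coupon in place. The arm blocks the top view, so I back off more for a final check.

>>> drive_tool([
  {"xyz": [-0.02,-0.05,0],"delta_rot": [0,0,0]},
  {"xyz": [0,-0.05,0],"delta_rot": [0,0,0]},
  {"xyz": [0,-0.05,0],"delta_rot": [0,0,0]},
  {"xyz": [0,-0.05,0],"delta_rot": [0,0,0]},
  {"xyz": [0,0,0],"delta_rot": [0,0,0]},
  {"xyz": [0,0,0],"delta_rot": [0,0,0]},
])

```text
t: 20.45
ee_pos: [0.5764, -0.1927, 0.2462]
tcp_rot: [0.704, -0.066, 0.704, 0.067]
contact_force: [0.1, -0.2, -0.2]
grip_width: 0.0852
```

```bash
python3 t.py 11; python3 f.py "(115,180,165,255)";python3 - <<'E'
from h import *
for n,(x0,y0,x1,y1) in (("top",(105,180,165,262)),):
    im=cv2.imread(f"pics/{n}11.png");hsv=cv2.cvtColor(im,cv2.COLOR_BGR2HSV)
    m=np.zeros(hsv.shape[:2],np.uint8);m[y0:y1,x0:x1]=(hsv[...,2]<100)[y0:y1,x0:x1]
    c=max(cv2.findContours(m,cv2.RETR_EXTERNAL,cv2.CHAIN_APPROX_NONE)[0],key=cv2.contourArea)
    print(n,cv2.boundingRect(c),rect(toz(c.reshape(-1,2),n,.079)))
E
```

```text
20.45 [ 0.57637899 -0.19265822  0.24617914] [ 0.09565165 -0.206645   -0.16834554]
1133 [0.07488041 0.07868488 0.08135784]
slope along, across, h [ 0.00452818  0.04412177 -0.18527406] z range [-0.00106712  0.11545884] y range [0.34607849 0.40246235]
far end rect [0.50233055 0.15517825] [0.61985925 0.22374094]
top (126, 195, 29, 67) (array([0.55657886, 0.18742455]), (129.05992126464844, 52.93010330200195), np.float32(0.1691992))
```

View pics/top11.png

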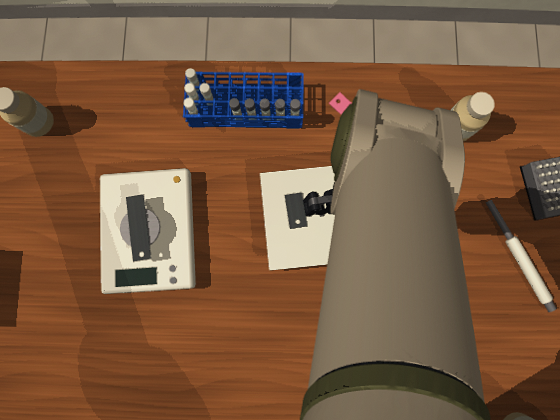

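The top view shows the strip lying across the pan, centred at about (139,228) with the pan at (139,228). Its top face is at z≈0.0787, which means resting flat. The short coupon is still at (296,211).

```bash
python3 -c "
from rig import *
print(job_done())"
```

```text
the job is handed in; nothing more can be done
None
```

The long coupon is lying on the balance pan and the job was handed in at about 20.5 s, with no verdict reported.

**What I did:** I pressed the coupon with shut fingertips at about 10 N and slid it until its end stuck out about 36 mm over the near edge. I then gripped that end across its 36 mm width with the tool pointing down. I carried it level to the pan, lowered it until the contact force read 9 N, eased off, opened the jaws and backed away.

**Last checks:**
- **Centring:** before release, each camera put the coupon's centre 2–3 mm from the pan's centre. The final top view agrees with that.
- **Flatness:** afterwards its top face was at about 0.079 m, which fits lying on the pan. The slope along its length was about 0.005.
- **Short coupon:** by eye in the top view it is still where it was. I did not measure it again.
- **Robot:** the arm was clear of everything.

**Disagreements:**
- The gripper read about 33 mm on the 36 mm coupon. I put that down to how the pads meet its edges, as the hold was steady.
- The top and side cameras differ by about 4 mm in y, so I compared the coupon and pan within each camera.
- The last automatic outline in the top view was too wide (53 mm), apparently because it took in the coupon's shadow. I corrected its centre by hand. The final slope across the width (0.044) may be off for the same reason.

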